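Set the signal level and probe the board

ROBOT

A 6-joint arm with a two-finger parallel gripper is mounted at the origin on a cart in front of the work surface, level with it; the furniture and walls round the work are solid. World frame = base frame: x ahead of the robot, y to its left, z up, the work surface at z = 0. Lengths are in mm, angles in degrees, forces in N, time in s.
With the tool pointing down it reaches from about 350 to 850 mm from the base axis. Payload 8.1 kg.
Tool frame: the origin (TCP) lies at the very end of the fingers, on their centre line; the grasp point (between the pads) lies r.tcp_to_grasp behind it (r.tcp_to_grasp is the distance from the TCP to the grasp point, in mm); z points along the fingers, y is the line along which they close (so a half turn about z gives the same grasp; the last joint's range is limited). The gripper opens to 85 mm and grips with 20 to 120 N. Pads are 22 mm wide; open, the fingers measure 114 mm over their backs; the gripper's body (76 mm by 85 mm) begins 54 mm behind the grasp point. The pads swing forward as they close: fully open they stand 13 mm farther back than shut.
Start: joints at [68.617, 7.471, 85.268, -0, 87.261, -4.893], TCP at [170.284, 575.333, 231.292] pointing down, gripper open.
Joint ranges: [-169.43, 169.43], [-51.17, 129.36], [1.28, 143.12], [-76.62, 256.62], [0, 156.53], [-152.29, 152.29]. Speed limits (degrees/s): [136.94, 136.94, 159.86, 180, 180, 180].

INTERFACE

Orientations are given as [roll, pitch, yaw] about the fixed x, y, z axes, in that order (R = Rz(yaw) Ry(pitch) Rx(roll)).
In Python, from bench import sense, viewer, order, r gives the robot as it stands.
- The arm moves only by the tool carry_out, never from a script. Its argument "increments" is one flat list of numbers, 7 for each row, row after row: the shift along the tool's x, y, z as a fraction of full scale, then the turn, a rotation vector about the tool's x, y, z as a fraction of full scale, then the opening, from -1 (shut) to 1 (fully open). A call has exactly 10 rows; each row is the pose to reach, as a shift and turn from the pose commanded when the call began, along the tool's axes at that moment, turning the shorter way round; what a row does not reach only later rows make up. Full scale, the value 1, is 400 mm for a shift and 2 pi rad for a turn. A row lasts 1/8 s, in which the tool goes at most 62.5 mm and 10.7 degrees, less where a joint would pass 70% of its speed; a pose out of reach is approached as far as the arm can. A call with a number of a shift or a turn outside -1 to 1 is refused whole. A call with a gripper value outside its range is refused whole. The fingers move at their own pace and stop on an object; "force" is the grip in N (left out, the last holds). Time passes only in rows, so rows that repeat a pose let the fingers close, or fill a call up. It gives the time, the measured TCP pose, the force, the opening and the grip force at its end, in the units of the state.
- sense(): the state, without advancing time (a new reading comes with each control period).
- viewer.snapshot(name): name is "scene" or "side" or "wrist"; returns the picture (420x560x3 uint8, red, green, blue); there is no depth.
- viewer.get_calibration(name): a dict with "fx", "fy", "cx", "cy" (pixels), "k1" (the pictures are not rectified: a ray, as slopes to the right and down, at radius r is drawn at 1 + k1 r^2 times it, then the intrinsics apply), "R" (3x3) and "t" (3): a world point X has camera coordinates R X + t. Camera axes: x right, y down, z forward; pixel columns grow to the right and rows downward; lengths in mm; the calibration is good to about 2 mm. A picture is of the moment at which its call begins: read the wrist's pose just before it. get_calibration takes no time and is no camera call; for the wrist camera it gives the pose at the moment of the call.
- order.hand_in(): hands the job in; it is judged then, once.
The state is a dict: "time": time; "joint_pos": joint angles; "qd": joint speeds; "joint_efforts": joint torques, N m; "tool_pos": TCP position; "tcp_rot": TCP orientation; "ft_force": force on the tool from outside, world axes, zero at the start; "wrist_torque": the same for the moment, N m; "finger_gap": finger opening in mm; "grip_force": force on a finger pad.
Only numpy, scipy, OpenCV 4.12 (cv2) and the standard library are available. Lean on these libraries where they do the work, as an engineer would, in place of code of your own. Each camera call takes 0.05 s, during which the arm holds its last target. There are 200 camera calls.

TASK

On the small grey signal box, slide the blue fader until the white line on its cap stands level with the red pointer beside the slot. Then take the yellow probe pen out of its stand and hold its spring tip on the copper strip inside the red ring, the pen square to the sloping board, pressing lightly so that the tip is pushed in about half of its 10 mm travel (about 3.5 N) and never driven hard home. Finish while still holding the pen there like that; leave the tweezers, the cutters, the capacitor and the heat sink where they are.

Things in the scene. Friction and masses are not known exactly. Their poses are not given: they have to be found in the camera images.
- signal_box: grey box with a black top panel, fixed to the bench, 90 (x) x 140 (y) x 40 mm high. Origin at the centre of its underside. The fader slot runs along its y axis at x = +8 mm. Its place and yaw vary, and it may stand left or right of the board (it and the pen stand change sides).
- fader (a joint): travel of the fader along the signal box's +y, 0 to 0.085 m; friction about 1.5 N, stays where it is left
- fader_top (a point): centre of the top of the fader's cap, on its white line, 65.5 mm above the bench. The cap is a blue block 22 mm (across the slot) x 14 mm (along the slot) x 24 mm high, standing 1 mm above the panel.
- pointer: red pointer lying on the panel beside the slot, on the box's -x side, 19 mm long, 3 mm high, turned as the box and pointing to the slot. Origin under its middle, 36 mm from the slot's centre line; its place along the box's y is the target for the fader's white line.
- probe_stand: black stand fixed to the bench, 70 x 70 mm base, 70 mm high, with an 18 mm hole in its top plate in which the pen stands upright. Origin at the centre of its underside.
- probe: yellow probe pen, loose, about 80 g, upright in the stand at first. z runs along the pen from tip to handle. Origin on its axis under the black collar (26 mm wide, 5 mm thick) that rests on the stand. Above it a square yellow handle 16 x 16 mm (sides along x and y), from +5 to +65 mm; below, a 12 mm black barrel down to -30 mm, then a 5 mm brass spring tip.
- probe_tip (a point): end of the pen's brass tip, 52 mm below the pen's origin when the spring is out; it rises with the plunger
- plunger (a joint): how far the spring tip is pushed in, 0 (out) to 0.010 m (hard home); the spring gives 1 N at 0 and 500 N/m more as it goes in (3.5 N at half travel)
- board_stand: fixed aluminium stand, about 130 x 120 mm, with a green board sloping 20 degrees, low edge to the stand's -x; its edges are 20 and 64 mm high. Components up to 28 mm above the board fill its upper half; the lower part has a bare copper strip 28 x 100 mm along y. Origin: centre of the underside; place and yaw vary.
- spot: centre of the red ring on the surface of the copper strip, inner diameter 16 mm, outer 22 mm. Its z axis is the outward normal of the board (20 degrees from vertical, leaning to the stand's -x); its y axis runs along the strip. Where on the strip it lies varies.
- tweezers: steel tweezers, 122 mm, lying on the bench; leave alone
- side_cutters: red-handled side cutters, 132 mm, lying on the bench; leave alone
- capacitor_big: black capacitor, 24 mm diameter, 40 mm high; leave alone
- heat_sink: grey finned heat sink 40 x 30 x 15 mm; leave alone
Mind the look-alikes: they are no part of the job. Of the things like the probe, leave any that is purple; of the rest the larger one is meant.

How it is judged (in metres and radians):
On the way, in this order (a step that is already met when the one before it is completed fails the run):
1. the fader's white line is level with the red pointer (within 5 mm) while the pen still stands in its stand (y of fader_top in the frame of pointer between -0.005 and 0.005 m and distance of probe from where it was at the start of the episode below 0.02 m), for 0.3 s.
2. the pen is held square on the spot inside the ring, tip lightly pressed in (distance between probe_tip and spot below 0.0085 m and angle between the z axis of probe and the z axis of spot, either way round below 0.17 rad and value of joint plunger between 0.0015 and 0.0085 m and contact force between probe and board_stand above 0.5 N and contact force between the fingers and probe above 2 N and contact force between probe and probe_stand below 0.05 N), for 0.3 s.
At the end, for the whole second after the job is handed in: The fader is within 5 mm of the pointer; the gripper holds the pen, clear of its stand and still; its tip is inside the red ring (within 8.5 mm of the centre) and touches, pushed in 1.5 to 8.5 mm; the pen is within 10 degrees of square to the board (all of step 2 and y of fader_top in the frame of pointer between -0.005 and 0.005 m and linear speed of probe below 0.02 m/s); the arm keeps its last pose, push and grip.
It fails at once if the pen is pressed onto the board with more than 15 N (driven hard home) (contact force between probe and board_stand above 15 N).
It fails at once if tweezers, cutters, capacitor or heat sink moved more than 20 mm (distance of any of tweezers, side_cutters, capacitor_big, heat_sink from where it was at the start of the episode above 0.02 m).
It also fails if it takes over 51 s, if anything falls off the work surface, if the arm or the gripper's body presses on something with over 40 N, if the wrist force passes 120 N, or if a joint passes its speed limit or range.

## Working session

There is one attempt and no reset: what is moved stays moved. The work goes in short steps, Python scripts to look and compute and a tool call to move; the robot and the scene stay as the last step left them, time stands still between calls to the robot, and variables do not carry over. Pictures are saved under pics/ and viewed, at most 10 in all, crops included, and the job is handed in when it is done.

Besides the shell and the picture viewer there is one more tool, called after "Emit:" as name(argument=value, ...) on one line, values as JSON. carry_out: Moves the arm, as the interface text tells. Its arguments: {"type":"object","properties":{"increments":{"type":"array"},"force":{"type":"number"}},"required":["increments"]}

```bash
ls; mkdir -p pics; python3 - <<'E'
from bench import sense, viewer, order, r
import cv2
print(sense(), r.tcp_to_grasp)
for n in ("scene","side","wrist"):
    c=viewer.get_calibration(n); print(n,c)
    im=viewer.snapshot(n); cv2.imwrite(f"pics/{n}0.png",im[:,:,::-1])
E
```

```text
pics
{'time': 0.0, 'joint_pos': array([ 6.86177378e+01,  7.51447135e+00,  8.53303922e+01,  2.61688984e-04,
        8.72632062e+01, -4.89322244e+00]), 'qd': array([-0.01248496,  0.06053277,  0.0703289 , -0.13282713, -0.05071492,
       -0.04243835]), 'joint_efforts': array([-3.38918413e-03, -5.69397712e+01, -5.00550163e+01, -8.54927603e-04,
        1.50289916e-02, -6.41473008e-06]), 'tool_pos': array([170.07027468, 574.80082474, 230.24042585]), 'tcp_rot': array([-1.79892346e+02, -9.47865855e-03,  1.63510939e+02]), 'ft_force': array([-0.37949939, -0.27852776, -0.09885564]), 'wrist_torque': array([-0.00045058,  0.00827235,  0.02230672]), 'grip_force': 0.0, 'finger_gap': 85.61641694064123} 18.700000000000003
scene {'fx': 443.14545030775867, 'fy': 443.14545030775867, 'cx': 283.1536102806841, 'cy': 212.9946663480507, 'k1': 0.008823795420752031, 'R': array([[ 0.52136909, -0.85330525,  0.00666552],
       [-0.65332307, -0.40418064, -0.64016168],
       [ 0.54894739,  0.32940578, -0.76821129]]), 't': array([-270.78146958,  409.58471628,  852.2516665 ])}
side {'fx': 529.9536122313972, 'fy': 529.9536122313972, 'cx': 276.3463721679177, 'cy': 202.02691530779452, 'k1': -0.1459201305227359, 'R': array([[-0.98832672, -0.1521171 ,  0.00840714],
       [-0.09493044,  0.57173781, -0.81492582],
       [ 0.11915747, -0.80621105, -0.5795043 ]]), 't': array([ 543.31604034,   98.47367847, 1128.62780624])}
wrist {'fx': 326.6885993311588, 'fy': 326.6885993311588, 'cx': 286.72401094580124, 'cy': 211.96878633141918, 'k1': 0.019410625348023857, 'R': array([[ 0.2831968 ,  0.95905984, -0.00194579],
       [ 0.92407977, -0.2723236 ,  0.2681724 ],
       [ 0.25666349, -0.07774363, -0.96336897]]), 't': array([-598.41472193,  -34.66881132,  378.59456617])}
```

View pics/scene0.png

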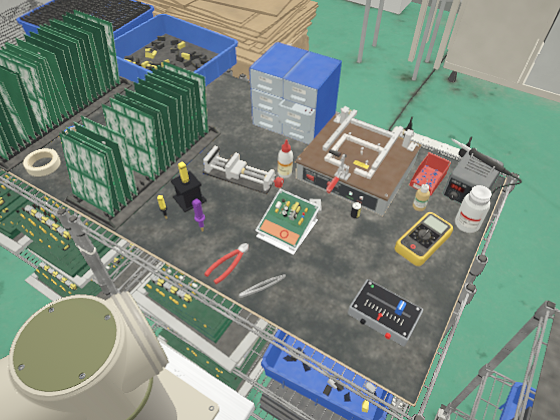

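View pics/side0.png

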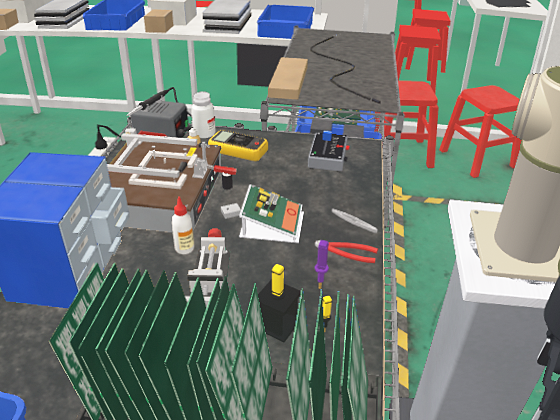

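```bash
cat > h.py <<'E'
import numpy as np, cv2
from scipy.spatial.transform import Rotation as Ro
def ray(c,u,v):
    xd=np.array([(u-c['cx'])/c['fx'],(v-c['cy'])/c['fy']]); x=xd.copy()
    for _ in range(20): x=xd/(1+c['k1']*(x@x))
    R=np.array(c['R']); return -R.T@np.array(c['t']), R.T@np.array([x[0],x[1],1])
def onz(c,u,v,z):
    o,d=ray(c,u,v); return o+d*(z-o[2])/d[2]
def tri(L):
    A=np.zeros((3,3));b=np.zeros(3)
    for c,u,v in L:
        o,d=ray(c,u,v); d=d/np.linalg.norm(d); P=np.eye(3)-np.outer(d,d); A+=P;b+=P@o
    X=np.linalg.solve(A,b); 
    return X,[float(np.linalg.norm((np.eye(3)-np.outer(d,d)/(d@d))@(X-o))) for o,d in [ray(*l) for l in L]]
def proj(c,X):
    p=np.array(c['R'])@np.array(X,float)+np.array(c['t']); s=p[:2]/p[2]; s=s*(1+c['k1']*(s@s))
    return np.array([c['fx']*s[0]+c['cx'],c['fy']*s[1]+c['cy']])
E
python3 - <<'E'
from h import *
from bench import viewer
S=viewer.get_calibration("scene");D=viewer.get_calibration("side")
for n,z,u,v in [("box",40,387,308),("cap",65,401,306),("pen",100,184,172),("ring",30,284,234),("cutters",5,235,260),("purple",60,198,208),("smally",50,161,205)]: print(n,onz(S,u,v,z).round())
for n,a,b in [("pen top",(184,165),(278,266)),("ring",(284,234),(292,212)),("stool cap",(401,301),(327,131))]: print(n,tri([(S,*a),(D,*b)]))
a=cv2.imread("pics/scene0.png");b=cv2.imread("pics/side0.png");w=cv2.imread("pics/wrist0.png")
f=lambda im,x,y,w,h:cv2.resize(im[y:y+h,x:x+w],(400,300),interpolation=cv2.INTER_CUBIC)
m=np.vstack([np.hstack([f(a,335,265,100,75),f(b,290,115,80,60)]),np.hstack([f(a,240,180,100,75),cv2.resize(w,(400,300))])])
cv2.imwrite("pics/m1.png",m)
E
```

```text
box [ 457. -304.   40.]
cap [ 463. -329.   65.]
pen [509. 296. 100.]
ring [519.  -3.  30.]
cutters [403.  68.   5.]
purple [455. 215.  60.]
smally [419. 309.  50.]
pen top (array([504.56756996, 286.50789361, 132.82453446]), [0.7111420550179414, 0.7111420550178769])
ring (array([516.19924239,  -3.43658425,  31.86541019]), [0.9506866950287259, 0.95068669502869])
stool cap (array([ 466.07809224, -324.35035589,   72.77141169]), [2.6429820018290076, 2.6429820018290093])
```

View pics/m1.png

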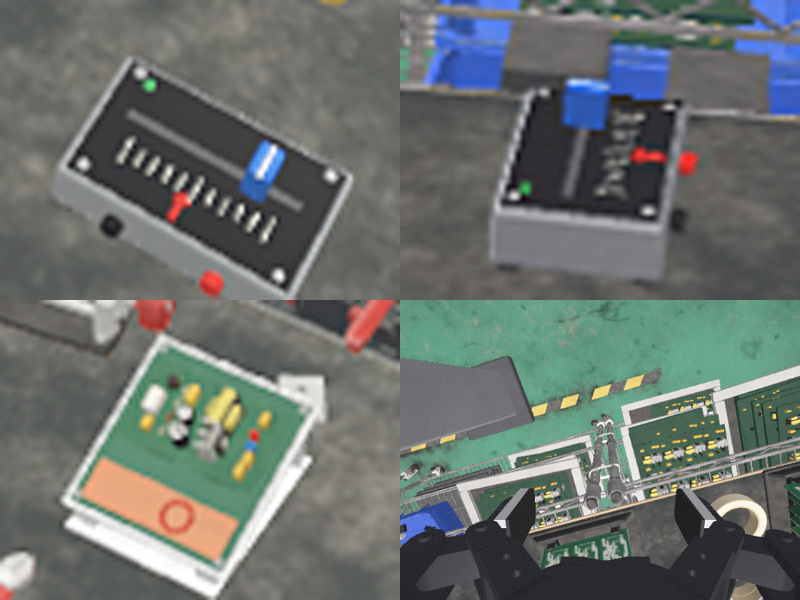

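```bash
python3 - <<'E'
from h import *
from bench import viewer
S=viewer.get_calibration("scene");D=viewer.get_calibration("side")
s=lambda x,y:(335+x/4,265+y/4); d=lambda x,y:(290+(x-400)/5,115+y/5); b=lambda x,y:(240+x/4,180+(y-300)/4)
P=lambda n,u,z,c=S:(lambda q:(print(n,q.round(1)),q)[1])(onz(c,*u,z))
e1=P("slot+y",s(130,115),40);e2=P("slot-y",s(300,207),40)
v=e1-e2;print("psi",np.degrees(np.arctan2(-v[0],v[1])))
c1=P("cTL",s(132,60),40);c2=P("cTR",s(350,178),40);v=c1-c2;print("psi",np.degrees(np.arctan2(-v[0],v[1])),np.linalg.norm(v))
P("ptr",s(179,206),42);P("cap",s(265,160),65.5)
P("ptr side",d(651,156),42,D);P("cap side",d(587,90),65.5,D)
v=P("sside+",d(571,192),40,D)
P("ring",b(177,516),31)
q=[b(83,486),b(232,560),b(100,460),b(238,525)]
for u in q: P("strip",u,30)
c=[b(68,505),b(222,568),b(312,405),b(162,338)]
for u,z in zip(c,(20,20,64,64)): P("board corner",u,z)
E
```

```text
slot+y [ 467.2 -253.3   40. ]
slot-y [ 464. -355.   40.]
psi -1.8187212381590496
cTL [ 500.5 -239.4   40. ]
cTR [ 494.7 -371.9   40. ]
psi -2.4874196977375047 132.68337789935737
ptr [ 429.  -299.1   42. ]
cap [ 464.9 -328.8   65.5]
ptr side [ 425.3 -300.1   42. ]
cap side [ 462.5 -323.8   65.5]
sside+ [ 464.4 -258.4   40. ]
ring [518.2  -3.7  31. ]
strip [507.8  60.   30. ]
strip [507.7 -49.8  30. ]
strip [531.3  62.3  30. ]
strip [532.9 -39.4  30. ]
board corner [496.3  64.2  20. ]
board corner [505.5 -44.2  20. ]
board corner [617.4 -43.5  64. ]
board corner [616.6  68.1  64. ]
```

```bash
cat >> h.py <<'E'
def rot(e): return Ro.from_euler('xyz',e,degrees=True)
def plan(p0,e0,*T):
    R0=rot(e0)
    for p,e in T:
        s=R0.inv().apply(np.array(p,float)-p0)/400; t=(R0.inv()*rot(e)).as_rotvec()/(2*np.pi)
        print((s+0).round(4).tolist(),(t+0).round(5).tolist())
E
python3 - <<'E'
from h import *
plan([170.284,575.333,231.292],[180,0,163.51],([420,290,280],[180,0,177.8]),([450,170,270],[180,0,177.8]))
E
```

```text
[-0.8011, -0.5068, -0.1218] [0.0, 0.0, -0.03969]
[-0.9582, -0.7732, -0.0968] [0.0, 0.0, -0.03969]
```

Emit:
carry_out(increments=[-0.8011,-0.5068,-0.1218,0,0,-0.0397,1,-0.8011,-0.5068,-0.1218,0,0,-0.0397,1,-0.8011,-0.5068,-0.1218,0,0,-0.0397,1,-0.8011,-0.5068,-0.1218,0,0,-0.0397,1,-0.8011,-0.5068,-0.1218,0,0,-0.0397,1,-0.8011,-0.5068,-0.1218,0,0,-0.0397,1,-0.8011,-0.5068,-0.1218,0,0,-0.0397,1,-0.9582,-0.7732,-0.0968,0,0,-0.0397,1,-0.9582,-0.7732,-0.0968,0,0,-0.0397,1,-0.9582,-0.7732,-0.0968,0,0,-0.0397,1])

```text
time: 1.4
tool_pos: [450.2, 167.0, 269.1]
tcp_rot: [-179.9, -0.1, 177.5]
ft_force: [0.5, 0.3, 0.1]
finger_gap: 85.2
grip_force: 0.0
```

```bash
python3 - <<'E'
from h import *
plan([450,170,270],[180,0,177.8],([475,-215,220],[180,0,177.8]))
E
```

```text
[-0.0994, -0.9594, 0.125] [0.0, 0.0, 0.0]
```

Emit:
carry_out(increments=[-0.1,-0.96,0.125,0,0,0,1,-0.1,-0.96,0.125,0,0,0,1,-0.1,-0.96,0.125,0,0,0,1,-0.1,-0.96,0.125,0,0,0,1,-0.1,-0.96,0.125,0,0,0,1,-0.1,-0.96,0.125,0,0,0,1,-0.1,-0.96,0.125,0,0,0,1,-0.1,-0.96,0.125,0,0,0,1,-0.1,-0.96,0.125,0,0,0,1,-0.1,-0.96,0.125,0,0,0,1])

```text
time: 2.65
tool_pos: [475.7, -213.7, 220.4]
tcp_rot: [180.0, 0.0, 177.9]
ft_force: [-0.2, -0.2, -0.4]
finger_gap: 85.3
grip_force: 0.0
```

```bash
python3 - <<'E'
from h import *
from bench import viewer,sense
import pickle
c=viewer.get_calibration("wrist"); im=viewer.snapshot("wrist"); s=sense()
pickle.dump(c,open("w1.pkl","wb"));print(s['tool_pos'],s['tcp_rot'])
cv2.imwrite("pics/w1.png",cv2.resize(im[:,:,::-1],(800,600),interpolation=cv2.INTER_CUBIC))
E
```

```text
[ 475.68414428 -213.89335043  220.40803462] [-1.79994147e+02  3.62351274e-02  1.77920202e+02]
```

View pics/w1.png

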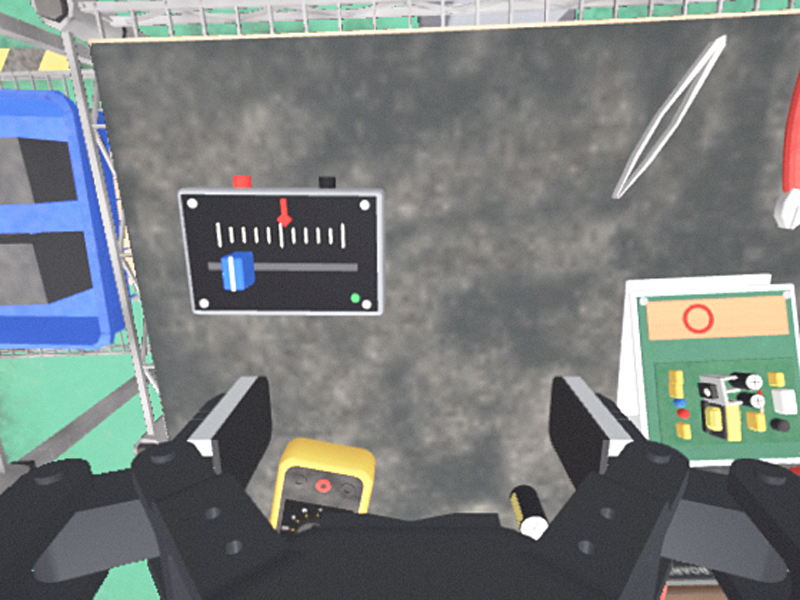

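```bash
python3 - <<'E'
from h import *
import pickle
c=pickle.load(open("w1.pkl","rb"))
P=lambda n,u,z:(lambda q:(print(n,q.round(1)),q)[1])(onz(c,u[0]*.7-.15,u[1]*.7-.15,z))
A=P("slot-",(208,266),40);B=P("slot+",(357,268.5),40)
cs=[P("corner",u,40) for u in [(180,190),(408,189),(193,314),(382,313)]]
scr=[P("screw",u,40) for u in [(192,203),(365,205),(204,303),(367,304)]]
for v in (B-A,scr[1]-scr[0],scr[3]-scr[2]): print(np.degrees(np.arctan2(-v[0],v[1])))
a=P("ptr tail",(283,200),42);b=P("ptr tip",(285,227),42);
cap=P("cap",(233.5,274),65.5)
psi=np.radians(-2);y=np.array([-np.sin(psi),np.cos(psi),0])
print("dy",((a+b)/2-cap)@y, np.linalg.norm(a-b))
P("ring",(698,318),31)
for u in [(647,297),(788,295),(791,337),(650,340)]: P("strip",u,31)
E
```

```text
slot- [ 465.2 -355.2   40. ]
slot+ [ 470.6 -251.2   40. ]
corner [ 413.2 -365.9   40. ]
corner [ 417.6 -213.3   40. ]
corner [ 499.8 -371.3   40. ]
corner [ 503.9 -235.3   40. ]
screw [ 421.9 -359.3   40. ]
screw [ 427.1 -242.9   40. ]
screw [ 491.9 -362.2   40. ]
screw [ 496.8 -245.7   40. ]
-2.963104902855858
-2.5525867291214484
-2.395196238158785
ptr tail [ 421.8 -297.4   42. ]
ptr tip [ 439.8 -298.    42. ]
cap [ 466.4 -328.3   65.5]
dy 29.280687290575923 17.96806749559467
ring [518.7  -2.5  31. ]
strip [501.2 -41.4  31. ]
strip [503.3  59.5  31. ]
strip [535.9  67.4  31. ]
strip [534.8 -35.8  31. ]
```

```bash
python3 - <<'E'
from h import *
e=[180,0,177.8]; p=np.array([450,170,270])+rot(e).apply(np.array([-.1,-.96,.125])*400);print(p)
f=[180,0,177.4]
plan(p,e,([466.3,-328.4,95],f),([466.3,-328.4,46],f))
E
```

```text
[ 475.22959797 -215.25247227  220.        ]
[0.0114, -0.2835, 0.3125] [0.0, -0.0, 0.00111]
[0.0114, -0.2835, 0.435] [0.0, -0.0, 0.00111]
```

Emit:
carry_out(increments=[0.0114,-0.2835,0.3125,0,0,0.0011,1,0.0114,-0.2835,0.3125,0,0,0.0011,1,0.0114,-0.2835,0.3125,0,0,0.0011,1,0.0114,-0.2835,0.3125,0,0,0.0011,1,0.0114,-0.2835,0.435,0,0,0.0011,1,0.0114,-0.2835,0.435,0,0,0.0011,1,0.0114,-0.2835,0.435,0,0,0.0011,-1,0.0114,-0.2835,0.435,0,0,0.0011,-1,0.0114,-0.2835,0.435,0,0,0.0011,-1,0.0114,-0.2835,0.435,0,0,0.0011,-1], force=25)

```text
time: 3.95
tool_pos: [466.8, -328.7, 46.9]
tcp_rot: [-180.0, 0.1, 177.4]
ft_force: [-0.4, 0.6, 14.5]
finger_gap: 13.2
grip_force: 30.0
```

Emit:
carry_out(increments=[0,0.0,-0.004,0,0,0,-1,0,0.02,-0.005,0,0,0,-1,0,0.04,-0.005,0,0,0,-1,0,0.06,-0.005,0,0,0,-1,0,0.0727,-0.005,0,0,0,-1,0,0.0727,-0.005,0,0,0,-1,0,0.0727,-0.005,0,0,0,-1,0,0.0727,-0.005,0,0,0,1,0,0.0727,-0.005,0,0,0,1,0,0.0727,-0.005,0,0,0,1])

```text
time: 5.2
tool_pos: [467.7, -299.6, 48.3]
tcp_rot: [-180.0, 0.0, 177.4]
ft_force: [0.4, 1.1, -0.4]
finger_gap: 67.1
grip_force: 0.0
```

Emit:
carry_out(increments=[0,0,-0.2,0,0,0,1,0,0,-0.2,0,0,0,1,0,0.2,-0.43,0,0,0,1,0,0.2,-0.43,0,0,0,1,0,0.2,-0.43,0,0,0,1,0,0.2,-0.43,0,0,0,1,0,0.2,-0.43,0,0,0,1,0,0.2,-0.43,0,0,0,1,0,0.2,-0.43,0,0,0,1,0,0.2,-0.43,0,0,0,1])

```text
time: 6.45
tool_pos: [471.2, -219.6, 219.7]
tcp_rot: [180.0, -0.0, 177.4]
ft_force: [-0.2, -0.1, 0.3]
finger_gap: 85.2
grip_force: 0.0
```

```bash
python3 - <<'E'
from h import *
from bench import viewer,sense
import pickle
c=viewer.get_calibration("wrist"); im=viewer.snapshot("wrist"); s=sense()
pickle.dump(c,open("w2.pkl","wb"));print(s['tool_pos'],s['tcp_rot'])
for X in ([430.8,-297.7,42],[467.5,-299.4,65.5],[518.5,-3,31]): print(proj(c,X))
u=im[:,:,::-1]; k=proj(c,[450,-299,40]).astype(int); x,y=k-[50,37]
r=proj(c,[518,0,31]).astype(int);print(x,y,r)
x2,y2=max(0,min(460,r[0]-50)),r[1]-37;print(x2,y2)
f=lambda x,y:cv2.resize(u[y:y+75,x:x+100],(400,300),interpolation=cv2.INTER_CUBIC)
cv2.imwrite("pics/w2.png",np.hstack([f(x,y),f(x2,y2)]))
E
```

```text
[ 471.1936741  -219.5575332   219.82740979] [ 1.79990881e+02 -1.75912943e-02  1.77389973e+02]
[204.79876672 155.05486415]
[201.33754335 197.51449386]
[494.14929164 224.81961551]
156 137 [497 224]
447 187
```

View pics/w2.png

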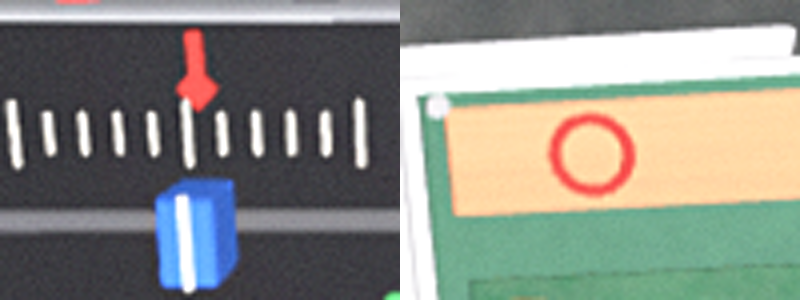

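```bash
python3 - <<'E'
from h import *
from bench import viewer
import pickle
S=viewer.get_calibration("scene");D=viewer.get_calibration("side");a=pickle.load(open("w1.pkl","rb"));b=pickle.load(open("w2.pkl","rb"))
L=[(S,240+177/4-.4,180+216/4-.4),(D,292,212),(a,698*.7-.15,318*.7-.15),(b,494.6,225.1)]
print(tri(L),tri([L[0],L[2],L[3]]),tri([L[0],L[3]]))
for u,v in [(130,190),(112,212),(75,212),(205,140)]: print(onz(S,u,v,0).round(),onz(S,u,v,60).round())
plan([471.2,-219.4,220],[180,0,177.4],([475,170,250],[180,0,177.4]))
plan([475,170,250],[180,0,177.4],([500,265,240],[180,0,177.4]))
E
```

```text
(array([517.40883619,  -3.10803114,  32.24343853]), [0.5394363919355637, 2.1473145637976616, 0.8528903545276124, 0.9903434721812778]) (array([518.9812255 ,  -2.08537135,  30.4623646 ]), [0.11515016975514276, 0.11825026287517156, 0.06979065855450611]) (array([519.12478877,  -1.97949025,  30.30583996]), [0.06514001739766001, 0.06514001739768246])
[443. 457.   0.] [410. 405.  60.]
[358. 441.   0.] [331. 390.  60.]
[306. 525.   0.] [282. 468.  60.]
[722. 410.   0.] [671. 360.  60.]
[0.0347, 0.9729, -0.075] [0.0, 0.0, 0.0]
[-0.0517, 0.2401, 0.025] [0.0, 0.0, 0.0]
```

Emit:
carry_out(increments=[0,0.97,-0.075,0,0,0,1,0,0.97,-0.075,0,0,0,1,0,0.97,-0.075,0,0,0,1,0,0.97,-0.075,0,0,0,1,0,0.97,-0.075,0,0,0,1,0,0.97,-0.075,0,0,0,1,0,0.97,-0.075,0,0,0,1,0,0.97,-0.075,0,0,0,1,0,0.97,-0.075,0,0,0,1,0,0.97,-0.075,0,0,0,1])

```text
time: 7.75
tool_pos: [489.0, 166.7, 249.9]
tcp_rot: [-180.0, -0.0, 177.3]
ft_force: [0.5, -0.2, 1.0]
finger_gap: 85.4
grip_force: 0.0
```

Emit:
carry_out(increments=[-0.017,0.243,0.025,0,0,0,1,-0.017,0.243,0.025,0,0,0,1,-0.017,0.243,0.025,0,0,0,1,-0.017,0.243,0.025,0,0,0,1,-0.017,0.243,0.025,0,0,0,1,-0.017,0.243,0.025,0,0,0,1,-0.017,0.243,0.025,0,0,0,1,-0.017,0.243,0.025,0,0,0,1,-0.017,0.243,0.025,0,0,0,1,-0.017,0.243,0.025,0,0,0,1])

```text
time: 9.0
tool_pos: [500.0, 265.0, 240.0]
tcp_rot: [180.0, 0.0, 177.4]
ft_force: [0.3, -0.1, 0.5]
finger_gap: 85.3
grip_force: 0.0
```

```bash
python3 - <<'E'
from h import *
from bench import viewer,sense
import pickle
c=viewer.get_calibration("wrist"); im=viewer.snapshot("wrist"); s=sense()
pickle.dump(c,open("w3.pkl","wb"));print(s['tool_pos'],s['tcp_rot'])
cv2.imwrite("pics/w3.png",cv2.resize(im[:,:,::-1],(800,600),interpolation=cv2.INTER_CUBIC))
E
```

```text
[500.0160587  265.00724595 240.01722062] [-1.79999275e+02 -7.28174237e-04  1.77411876e+02]
```

View pics/w3.png

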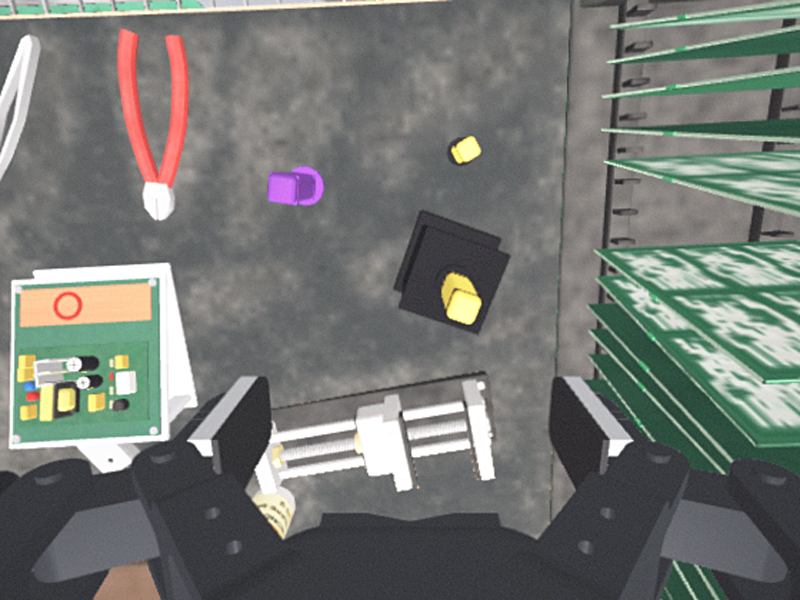

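```bash
python3 - <<'E'
import cv2
im=cv2.imread("pics/w3.png")[200:350,380:530]
cv2.imwrite("pics/w3c.png",cv2.resize(im,(600,600),interpolation=cv2.INTER_CUBIC))
E
```

```text
(no output)
```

View pics/w3c.png

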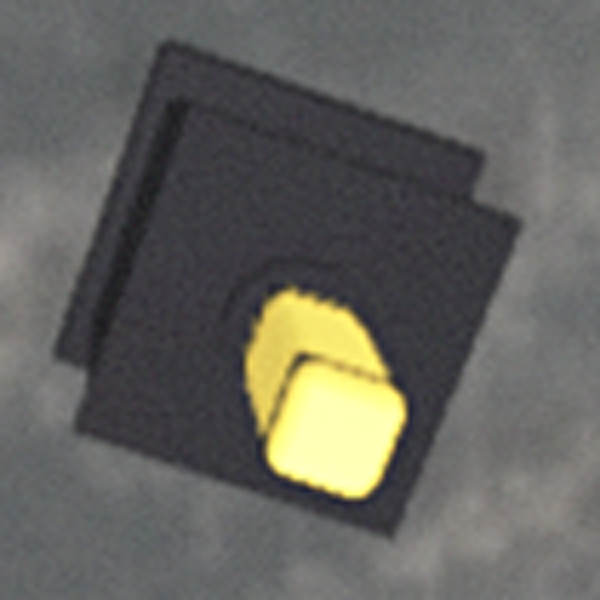

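```bash
python3 - <<'E'
from h import *
import pickle
c=pickle.load(open("w3.pkl","rb"))
g=lambda u,z:onz(c,(380+u[0]/4)*.7-.25,(200+u[1]/4)*.7-.25,z)
for name,C,z in (("stand",[(185,102),(523,220),(393,538),(77,432)],70),("top",[(300,353),(409,390),(367,502),(263,464)],135)):
    Q=np.array([g(u,z) for u in C]); print(name,Q.mean(0).round(1),[ (round(float(np.linalg.norm(v)),1),round(float(np.degrees(np.arctan2(v[1],v[0]))),1)) for v in np.roll(Q,-1,0)-Q])
print("ring",onz(c,68*.7-.15,305*.7-.15,30.5))
for u in [(20,290),(151,283),(151,321),(20,329)]: print(onz(c,u[0]*.7-.15,u[1]*.7-.15,30).round(1))
E
```

```text
stand [504.5 294.2  70. ] [(60.5, 68.4), (60.1, -21.7), (59.1, -111.8), (59.9, 159.7)]
top [503.8 294.  135. ] [(16.0, 68.3), (17.0, -20.3), (15.6, -113.3), (16.5, 160.9)]
ring [519.15197583  -1.93696319  30.5       ]
[505.8 -35.5  30. ]
[504.6  64.7  30. ]
[535.1  58.8  30. ]
[537.  -43.9  30. ]
```

```bash
python3 - <<'E'
from h import *
plan([500,265,240],[180,0,177.4],([504,294,150],[180,0,158.3]),([504,294,85],[180,0,158.3]))
E
```

```text
[-0.0067, 0.0729, 0.225] [0.0, -0.0, 0.05306]
[-0.0067, 0.0729, 0.3875] [0.0, -0.0, 0.05306]
```

Emit:
carry_out(increments=[-0.0067,0.0729,0.225,0,0,0.053,0.2,-0.0067,0.0729,0.225,0,0,0.053,0.2,-0.0067,0.0729,0.225,0,0,0.053,0.2,-0.0067,0.0729,0.225,0,0,0.053,0.2,-0.0067,0.0729,0.3,0,0,0.053,0.2,-0.0067,0.0729,0.3875,0,0,0.053,0.2,-0.0067,0.0729,0.3875,0,0,0.053,0.2,-0.0067,0.0729,0.3875,0,0,0.053,-1,-0.0067,0.0729,0.3875,0,0,0.053,-1,-0.0067,0.0729,0.3875,0,0,0.053,-1], force=60)

```text
time: 10.3
tool_pos: [505.7, 294.7, 87.9]
tcp_rot: [179.8, 0.2, 158.3]
ft_force: [-1.9, -0.9, 8.8]
finger_gap: 15.3
grip_force: 58.7
```

Emit:
carry_out(increments=[0,0,-0.01,0,0,0,-1,0,0,-0.04,0,0,0,-1,0,0,-0.1,0,0,0,-1,0,0,-0.2,0,0,0,-1,0,0,-0.25,0,0,0,-1,0,0,-0.25,0,0,0,-1,0,0,-0.25,0,0,0,-1,0,0,-0.25,0,0,0,-1,0,0,-0.25,0,0,0,-1,0,0,-0.25,0,0,0,-1])

```text
time: 11.55
tool_pos: [503.8, 293.8, 184.4]
tcp_rot: [-180.0, -0.0, 158.3]
ft_force: [-0.7, 0.4, -0.6]
finger_gap: 15.1
grip_force: 58.4
```

```bash
python3 - <<'E'
from h import *
from bench import viewer,sense
import pickle
c=viewer.get_calibration("wrist"); im=viewer.snapshot("wrist"); s=sense();print(s['tool_pos'],s['tcp_rot'],s['ft_force'])
S=viewer.get_calibration("scene");D=viewer.get_calibration("side");a=viewer.snapshot("scene")[:,:,::-1];b=viewer.snapshot("side")[:,:,::-1]
pickle.dump([c,S,D,s],open("g.pkl","wb"))
T=s['tool_pos']; 
def crop(im,k,X,w,h,W,H):
    x,y=(proj(k,X)-[w/2,h/2]).astype(int); print(x,y,proj(k,X)); return cv2.resize(im[y:y+h,x:x+w],(W,H),interpolation=cv2.INTER_CUBIC)
X=T-[0,0,35]
m=np.hstack([crop(a,S,X,60,90,400,600),crop(b,D,X,60,90,400,600)])
cv2.imwrite("pics/g.png",m); cv2.imwrite("pics/gw.png",im[:,:,::-1])
R=rot(s['tcp_rot'])
for z,n in ((0,'tcp'),(18,'org'),(70,'tip')):
    print(n,[proj(k,T-[0,0,z]) for k in (S,D,c)])
E
```

```text
[503.89417506 293.8979987  184.59537147] [-1.79974245e+02 -2.33996101e-02  1.58326318e+02] [-0.94770284 -0.72814994 -1.03179362]
150 114 [180.218152   159.43234149]
247 216 [277.48056945 261.19886559]
tcp [array([177.751825  , 148.93238095]), array([277.69323887, 244.79620605]), array([288.3450869 , 270.42623593])]
org [array([179.0354957, 154.3968872]), array([277.58260344, 253.3344346 ]), array([288.21567882, 255.43282834])]
tip [array([182.56656555, 169.43403107]), array([277.27774406, 276.80342152]), array([287.95546481, 225.25207152])]
```

View pics/g.png

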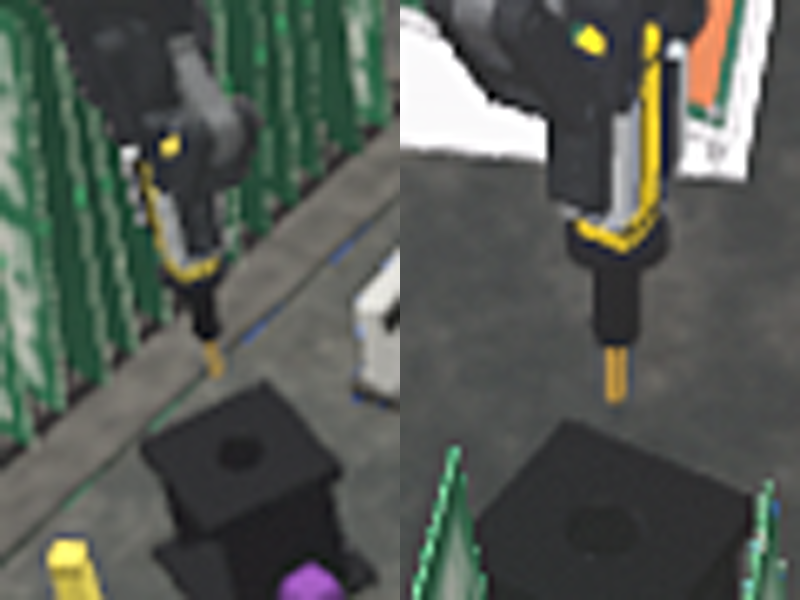

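```bash
cat >> h.py <<'E'
n=np.array([-np.sin(np.radians(20)),0,np.cos(np.radians(20))]); spot=np.array([519.1,-2.,30.4])
ET=(Ro.from_euler('y',-20,degrees=True)*rot([180,0,158.3])).as_euler('xyz',degrees=True)
E
python3 - <<'E'
from h import *
print(ET, spot+80*n)
plan([504,294,185],[180,0,158.3],([482,100,215],ET),([475,-2,200],ET),(spot+85*n,ET))
plan(spot+85*n,ET,(spot+70*n,ET))
E
```

```text
[172.33536636  18.5288459  157.04793652] [491.73838853  -2.         105.57540966]
[-0.1282, -0.471, -0.075] [-0.02054, -0.05162, 0.0]
[-0.2063, -0.7144, -0.0375] [-0.02054, -0.05162, 0.0]
[-0.2412, -0.7005, 0.1868] [-0.02054, -0.05162, 0.0]
[-0.0, 0.0, 0.0375] [0.0, 0.0, 0.0]
```

Emit:
carry_out(increments=[-0.1282,-0.471,-0.075,-0.02054,-0.05162,0,-1,-0.1282,-0.471,-0.075,-0.02054,-0.05162,0,-1,-0.1282,-0.471,-0.075,-0.02054,-0.05162,0,-1,-0.1282,-0.471,-0.075,-0.02054,-0.05162,0,-1,-0.2063,-0.7144,-0.0375,-0.02054,-0.05162,0,-1,-0.2063,-0.7144,-0.0375,-0.02054,-0.05162,0,-1,-0.2412,-0.7005,0.1868,-0.02054,-0.05162,0,-1,-0.2412,-0.7005,0.1868,-0.02054,-0.05162,0,-1,-0.2412,-0.7005,0.1868,-0.02054,-0.05162,0,-1,-0.2412,-0.7005,0.1868,-0.02054,-0.05162,0,-1])

```text
time: 12.95
tool_pos: [491.1, -2.0, 112.0]
tcp_rot: [172.3, 18.6, 157.1]
ft_force: [0.7, 0.2, -1.6]
finger_gap: 15.4
grip_force: 58.9
```

```bash
python3 - <<'E'
from h import *
from bench import viewer,sense
s=sense();print(s['tool_pos'],s['tcp_rot'],s['ft_force'],s['time'],s['joint_pos'])
m=[]
for nm in ("scene","side"):
    k=viewer.get_calibration(nm);a=viewer.snapshot(nm)[:,:,::-1];x,y=(proj(k,spot)-[30,60]).astype(int);print(x,y,proj(k,spot),proj(k,s['tool_pos']-70*n),proj(k,s['tool_pos']-18*n))
    m.append(cv2.resize(a[y:y+90,x:x+60],(400,600),interpolation=cv2.INTER_CUBIC))
cv2.imwrite("pics/p.png",np.hstack(m))
E
```

```text
[491.06382543  -2.01620973 112.03548517] [172.30669999  18.6351043  157.08642152] [ 0.68074429  0.17763388 -1.63829714] 12.95 [ -8.36610162 -25.49728534 129.82725944   3.4681812   55.80763286
 -78.16372551]
253 173 [283.85841692 233.61265313] [283.05484151 230.87091179] [279.27966297 223.38841958]
260 152 [290.25789602 212.52889835] [292.27624796 206.9104049 ] [301.09968907 189.23288686]
```

View pics/p.png

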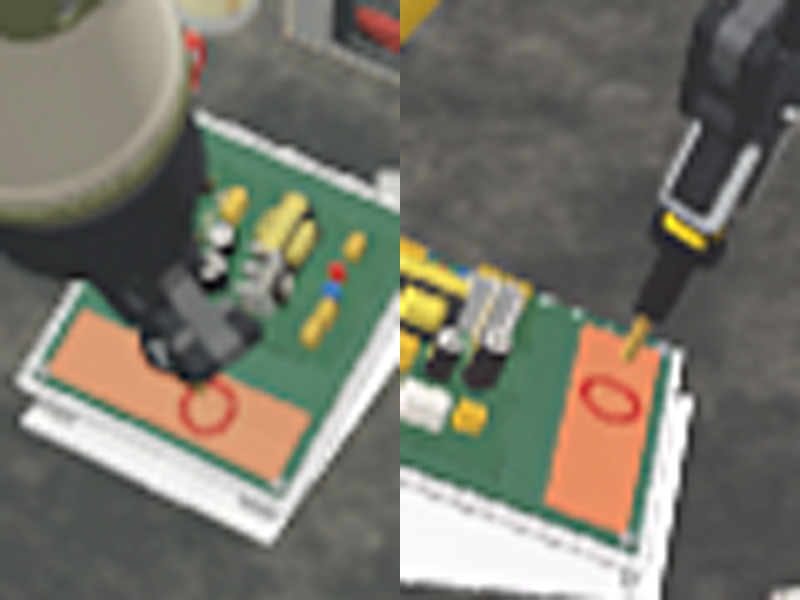

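Emit:
carry_out(increments=[0,0,0.01,0,0,0,-1,0,0,0.02,0,0,0,-1,0,0,0.025,0,0,0,-1,0,0,0.03,0,0,0,-1,0,0,0.034,0,0,0,-1,0,0,0.037,0,0,0,-1,0,0,0.037,0,0,0,-1,0,0,0.037,0,0,0,-1,0,0,0.037,0,0,0,-1,0,0,0.037,0,0,0,-1])

```text
time: 14.3
tool_pos: [495.3, -2.1, 96.5]
tcp_rot: [172.3, 18.5, 157.1]
ft_force: [0.4, -0.0, -0.1]
finger_gap: 15.5
grip_force: 58.9
```

Emit:
carry_out(increments=[0,0,0.002,0,0,0,-1,0,0,0.004,0,0,0,-1,0,0,0.006,0,0,0,-1,0,0,0.0075,0,0,0,-1,0,0,0.0075,0,0,0,-1,0,0,0.0075,0,0,0,-1,0,0,0.0075,0,0,0,-1,0,0,0.0075,0,0,0,-1,0,0,0.0075,0,0,0,-1,0,0,0.0075,0,0,0,-1])

```text
time: 15.55
tool_pos: [496.4, -2.1, 93.6]
tcp_rot: [172.3, 18.5, 157.1]
ft_force: [-0.9, 0.1, 1.6]
finger_gap: 15.2
grip_force: 58.9
```

```bash
python3 - <<'E'
from h import *
from bench import viewer,sense
F=[]
for i in range(12):
    viewer.snapshot("side"); s=sense(); F.append(s['ft_force'])
print(s['tool_pos'],np.mean(F,0)@n,np.mean(F,0),np.std(F,0),s['time'],(s['tool_pos']-spot)@n)
E
```

```text
[496.32877053  -2.0822792   93.59296327] 1.3627746340744018 [-0.27354689 -0.14065759  1.35067155] [0.36296312 0.48457926 0.39468309] 16.15 67.1701804379368
```

Emit:
carry_out(increments=[0,0,0.002,0,0,0,-1,0,0,0.004,0,0,0,-1,0,0,0.006,0,0,0,-1,0,0,0.007,0,0,0,-1,0,0,0.007,0,0,0,-1,0,0,0.007,0,0,0,-1,0,0,0.007,0,0,0,-1,0,0,0.007,0,0,0,-1,0,0,0.007,0,0,0,-1,0,0,0.007,0,0,0,-1])

```text
time: 17.4
tool_pos: [497.3, -2.1, 90.9]
tcp_rot: [172.3, 18.5, 157.1]
ft_force: [-0.6, 0.2, 2.7]
finger_gap: 15.1
grip_force: 59.1
```

```bash
python3 - <<'E'
from h import *
from bench import viewer,sense
F=[];m=[]
for i in range(8):
    viewer.snapshot("side"); s=sense(); F.append(s['ft_force'])
print(s['tool_pos'],np.mean(F,0)@n,np.mean(F,0),s['time'],(s['tool_pos']-spot)@n)
for nm,X in (("side",spot),("scene",[467,-299,50])):
    k=viewer.get_calibration(nm);a=viewer.snapshot(nm)[:,:,::-1];x,y=(proj(k,X)-[30,45]).astype(int);print(x,y)
    m.append(cv2.resize(a[y:y+90,x:x+60],(400,600),interpolation=cv2.INTER_CUBIC))
cv2.imwrite("pics/f.png",np.hstack(m))
E
```

```text
[497.29282781  -2.05528884  90.98302199] 2.626482134326945 [-0.63319642 -0.07737853  2.56457926] 17.8 64.38791086447542
260 167
357 256
```

View pics/f.png

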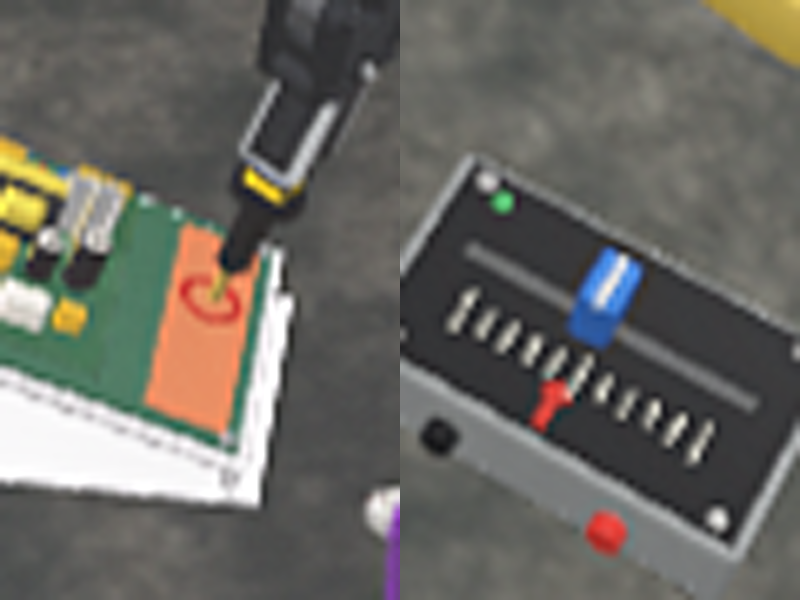

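The tip stands at (215,300) inside the ring, whose centre is at (211,300). The fader's line is level with the pointer, and the force of about 3.3 N puts the plunger at about 4.7 mm.

```bash
python3 -c "
from bench import order
print(order.hand_in())"
```

```text
the job is handed in; nothing more can be done
None
```

I handed the job in: the fader is level with the pointer and the pen is held square on the copper strip inside the ring, pressing at about 3.3 N (roughly 4.7 mm of plunger travel), but the hand-in returned no verdict.

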